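Open the pump case to its standing angle and clip the pump in

ROBOT

A 7-joint arm with a two-finger parallel gripper is mounted at the origin on the work surface. World frame = base frame: x ahead of the robot, y to its left, z up, the work surface at z = 0. Lengths are in m, angles in rad, forces in N, time in s.
With the tool pointing down it reaches from about 0.425 to 0.875 m from the base axis. Payload 4.7 kg.
Tool frame: the origin (TCP) lies at the very end of the fingers, on their centre line; the grasp point (between the pads) lies 19 mm behind it (bot.tcp_to_grasp is the distance from the TCP to the grasp point, in m); z points along the fingers, y is the direction in which the jaws open and shut (so a half turn about z gives the same grasp; the last joint's range is limited). The gripper opens to 85 mm and grips with 20 to 120 N. Pads are 22 mm wide; open, the fingers measure 114 mm over their backs; the gripper's body (76 mm by 85 mm) begins 54 mm behind the grasp point. The pads swing forward as they close: fully open they stand 13 mm farther back than shut.
Start: joints at [-1.16, 0.321, -0.07, 1.45, 0.023, 1.371, -0.057], TCP at [0.251, 0.6, 0.231] pointing down, gripper open.
Joint ranges: [-2.86, 2.86], [-0.3, 2.09], [-1.38, 1.24], [0.06, 2.45], [-1.56, 4.7], [0.09, 2.05], [-2.69, 2.69]. Speed limits (rad/s): [2.57, 2.57, 3.14, 3.14, 3.14, 3.14, 3.14].

INTERFACE

Orientations are given as a unit quaternion [w, x, y, z].
In Python, from station import bot gives the robot as it stands. The module is installed in compiled form; this text tells all that it offers.
- The arm moves only by the tool arm_command, never from a script. Its argument "motion" is a list of rows, each an object of numbers: "dx", "dy", "dz": the shift along the tool's x, y, z in m; "roll": the turn about the tool's z in degrees. In form: [{"dx": .., "dy": .., "dz": .., "roll": ..}, ...]. A call has exactly 10 rows; each row shifts and turns the commanded pose from where the row before left it, along the tool's axes as they then stand; what a row does not reach is not made up. A row lasts 1/8 s, in which the tool goes at most 62.5 mm and 10.7 degrees, less where a joint would pass 70% of its speed; a pose out of reach is approached as far as the arm can. A call with a gripper value outside its range is refused whole. "fingers" is the finger opening in m, from 0 to 0.0854, set as the call begins (left out, the last holds). The fingers move at their own pace and stop on an object; "squeeze" is the grip in N (left out, the last holds). Time passes only in rows, so rows that do not move let the fingers close, or fill a call up. It gives the time, the measured TCP pose, the force and the opening at its end, in the units of the state.
- bot.sense(): the state, without advancing time (a new reading comes with each control period).
- bot.read_camera(name): name is "scene" or "side" or "wrist"; returns a dict with "image" (400x640x3 uint8, red, green, blue), "fx", "fy", "cx", "cy" (pixels), "T" (4x4, takes a point from camera to world coordinates). Camera axes: x right, y up, looking along -z (the intrinsics and any distortion apply to the point x, -y, -z); pixel columns grow to the right and rows downward; lengths in m; the calibration is good to about 2 mm. The wrist camera is an equidistant fisheye: a pixel r from the principal point sees the ray r / f radians off the axis. A picture is of the moment at which its call begins. There is no depth.
- bot.close_job(): hands the job in, once; it reports no verdict.
The state is a dict: "t": time; "qpos": joint angles; "dq": joint speeds; "tau": joint torques, N m; "position": TCP position; "orientation": TCP orientation; "contact_force": force on the tool from outside, world axes, zero at the start; "torque": the same for the moment, N m; "opening": opening from 0.0 (shut) to 1.0 (fully open).
Only numpy, scipy, OpenCV 4.12 (cv2) and the standard library are available. Lean on these libraries where they do the work, as an engineer would, in place of code of your own. Each camera call takes 0.05 s, during which the arm holds its last target. There are 200 camera calls.

TASK

Raise the stiff lid of the pump case on the bench until it stands 110 degrees open, leaning a little back past upright like a laptop screen, and push the bicycle pump down into the clip inside the case until it sits fully home and level with the sprung jaw snapped back over it (either way round). Leave the lid standing at that angle, and leave the brush, bottle and funnel where they are.

Things in the scene. Friction and masses are not known exactly. Their poses are not given: they have to be found in the camera images.
- case: Pump case fixed to the bench: grey base plate 140 (x) x 240 (y) x 12 mm, reaching x = -60 to +80 mm from the origin. Origin on the bench; x points from the handle side to the hinge side, y along the hinge, z up. Two hinge posts 80 mm high at x = 70, y = +-100 mm. The pump clip stands on the plate under the lid.
- case_seat (a point): Where the middle of the barrel axis lies when the pump is home (case x -5, y 0, z 45 mm), barrel along case y. Black forks 12 mm wide at y = +-45 mm: flat rests 30 mm above the bench, rear uprights 16 mm behind this point with sloping lead-in, 71 mm high. Sprung jaw claws at y = +-57 mm in front, tops 62 mm high. The middle 76 mm is free for fingers, down to 23 mm above the bench.
- case_hinge (a point): Middle of the lid's hinge axis (at x = 70, y = 0, z = 80 mm in the case's frame); the axis runs along the case's y.
- lid (a joint): Opening of the lid in rad: 0 = level over the clip, 1.57 = upright, 1.92 = 110 degrees, stop at 2.6. Stiff hinge (about 0.45 N m), stays where it is left. The lid is an aluminium panel 109 x 240 x 12 mm with a dark screen on its underside; it starts partly open, covering the clip.
- lid_bar (a point): Middle of the lid's steel carry-handle bar: a round bar 12 mm thick and 120 mm long, parallel to the hinge, 155 mm from the hinge axis in the lid's mid-plane, beyond the panel's free edge; the open gap between bar and panel edge is 32 mm.
- jaw (a joint): Angle of the sprung jaw (two steel claws on one bar) in rad: 0 = at rest, claws reaching over the seated barrel; grows as they are pushed aside towards the handle side. Pressed down from above with 5 to 15 N, the barrel pushes it aside by about 0.13, then it springs back.
- pump: Steel bicycle pump, 0.25 to 0.5 kg, lying on the bench. Origin under its middle, x along the pump, z up. Round steel barrel 30 mm thick and 130 mm long, a square black collar 32 x 32 x 20 mm at each end (170 mm over both), and a brass nozzle 12 mm thick and 15 mm long at the +x end.
- pump_mid (a point): Middle of the pump's barrel axis, 16 mm above the pump's origin.
- brush: Loose wooden brush 190 mm long lying along its x, to be left alone.
- bottle: Standing aluminium bottle with screw cap, 70 mm thick and 200 mm high, origin under its centre, to be left alone.
- funnel: Blue funnel standing mouth down, 110 mm wide and 115 mm high, origin under its centre, to be left alone.

How it is judged:
By the outcome, as a careful person would: the job done as asked, in the order asked, and still so for the second after the job is handed in, with the robot touching nothing.
It also fails if it takes over 56 s, if anything falls off the work surface, if the arm or the gripper's body presses on something with over 40 N, if the wrist force passes 120 N, or if a joint passes its speed limit or range.

## Working session

There is one attempt and no reset: what is moved stays moved. The work goes in short steps, Python scripts to look and compute and a tool call to move; the robot and the scene stay as the last step left them, time stands still between calls to the robot, and variables do not carry over. Pictures are saved under pics/ and viewed, about 8 in all and at most 12, crops included, and the job is handed in when it is done.

Besides the shell and the picture viewer there is one more tool, called after "Request:" as a command line: name --argument value ..., lists and objects as JSON in quotes. arm_command: Moves the arm, as the interface text tells. Its arguments: {"type":"object","properties":{"motion":{"type":"array","items":{"type":"object","properties":{"dx":{"type":"number"},"dy":{"type":"number"},"dz":{"type":"number"},"roll":{"type":"number"}}}},"fingers":{"type":"number"},"squeeze":{"type":"number"}},"required":["motion"]}

```bash
mkdir -p pics; cat > h.py <<'E'
import numpy as np, cv2
from station import bot
def snap(n,f):
    c=bot.read_camera(n); cv2.imwrite(f'pics/{f}.png',cv2.cvtColor(c['image'],cv2.COLOR_RGB2BGR))
    np.savez(f'pics/{f}.npz',T=c['T'],k=[c['fx'],c['fy'],c['cx'],c['cy']]); return c
def load(f):
    d=np.load(f'pics/{f}.npz'); return d['T'],d['k']
def ray(f,u,v):
    T,k=load(f); d=np.array([(u-k[2])/k[0],-(v-k[3])/k[1],-1.]); d=T[:3,:3]@d; return T[:3,3],d/np.linalg.norm(d)
def onz(f,u,v,z):
    o,d=ray(f,u,v); return o+d*(z-o[2])/d[2]
def tri(*a):
    A=np.zeros((3,3));b=np.zeros(3)
    for x in a:
        o,d=ray(*x);P=np.eye(3)-np.outer(d,d);A+=P;b+=P@o
    p=np.linalg.solve(A,b); r=[np.linalg.norm(np.cross(p-ray(*x)[0],ray(*x)[1])) for x in a]; return p,r
def proj(f,p):
    T,k=load(f); q=T[:3,:3].T@(np.asarray(p,float)-T[:3,3]); return np.array([k[2]+k[0]*q[0]/-q[2],k[3]-k[1]*q[1]/-q[2]])
def st():
    s=bot.sense(); 
    for k in s: print(k,np.round(s[k],4))
E
python3 - <<'E'
from h import *
for n in('scene','side'):
    snap(n,n+'0'); print(load(n+'0'))
st()
E
```

```text
(array([[ 0.37293221, -0.60552613,  0.70303604,  1.40913761],
       [ 0.92784104,  0.24803344, -0.27855056, -0.34867089],
       [-0.00570681,  0.75618617,  0.65433165,  0.8711011 ],
       [ 0.        ,  0.        ,  0.        ,  1.        ]]), array([470.23856106, 470.23856106, 312.1399013 , 205.24390166]))
(array([[ 0.94787504,  0.18689935, -0.25807272,  0.27083025],
       [-0.31824088,  0.51463493, -0.79616181, -0.86821268],
       [-0.01598889,  0.8367912 ,  0.54728862,  0.66425263],
       [ 0.        ,  0.        ,  0.        ,  1.        ]]), array([386.32113191, 386.32113191, 320.37778033, 199.75914706]))
t 0.1
qpos [-1.1599  0.3218 -0.0701  1.4516  0.0226  1.3708 -0.0569]
dq [ 0.0014 -0.0026  0.0015 -0.0029  0.0004  0.0008 -0.0006]
tau [ 2.00000e-04 -4.94881e+01 -3.83700e-01 -3.15209e+01  1.30000e-02
  7.40000e-03  0.00000e+00]
position [0.251  0.599  0.2303]
orientation [-1.000e-04  1.970e-01  9.804e-01 -9.000e-04]
contact_force [-0.7874 -0.3045 -0.098 ]
torque [-0.0402  0.0008 -0.0105]
opening 0.9997
```

View pics/scene0.png

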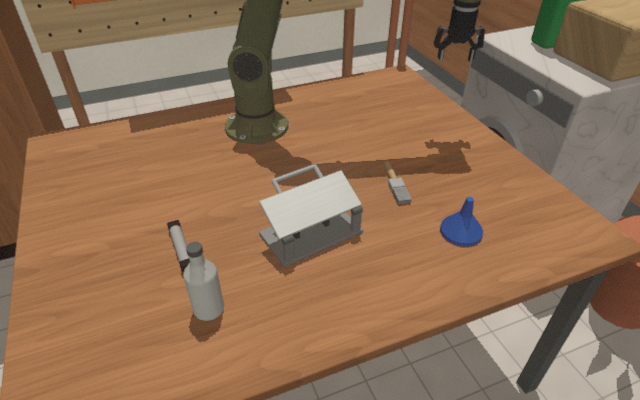

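View pics/side0.png

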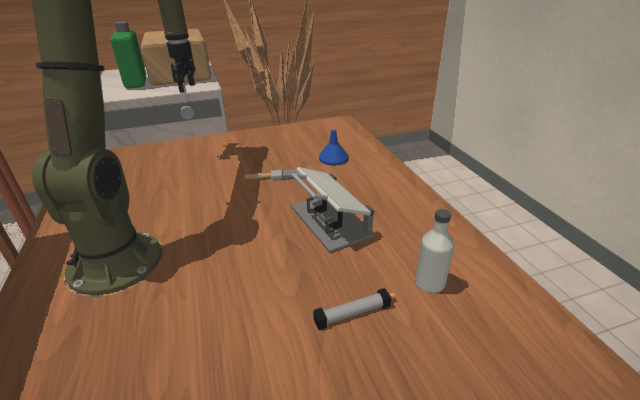

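The scene view shows the case around (312,215), with its handle towards the robot, and the pump at (180,245). The bottle is at (205,285), the brush at (398,185) and the funnel at (462,225). The side view has the case at (335,205) and the pump at (353,308). I'll enlarge both to read pixel positions.

```bash
python3 - <<'E'
import cv2,numpy as np
def crop(f,x,y,w,h,s,o):
    a=cv2.resize(cv2.imread(f'pics/{f}.png')[y:y+h,x:x+w],None,fx=s,fy=s,interpolation=cv2.INTER_CUBIC)
    for i in range(0,w,10):
        if (x+i)%20==0: cv2.putText(a,str(x+i),(i*s,10),0,.35,(0,255,255),1); cv2.line(a,(i*s,12),(i*s,18),(0,255,255),1)
    for i in range(0,h,10):
        if (y+i)%20==0: cv2.putText(a,str(y+i),(0,i*s+4),0,.35,(0,255,255),1); cv2.line(a,(24,i*s),(30,i*s),(0,255,255),1)
    return a
a=crop('scene0',160,160,210,120,4,0)[:, :800]
cv2.imwrite('pics/c1.png',crop('scene0',160,160,200+10,118,4,0)[:,:800])
s=crop('side0',240,150,160,120,5,0); cv2.imwrite('pics/c2.png',s)
E
```

```text
(no output)
```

View pics/c1.png

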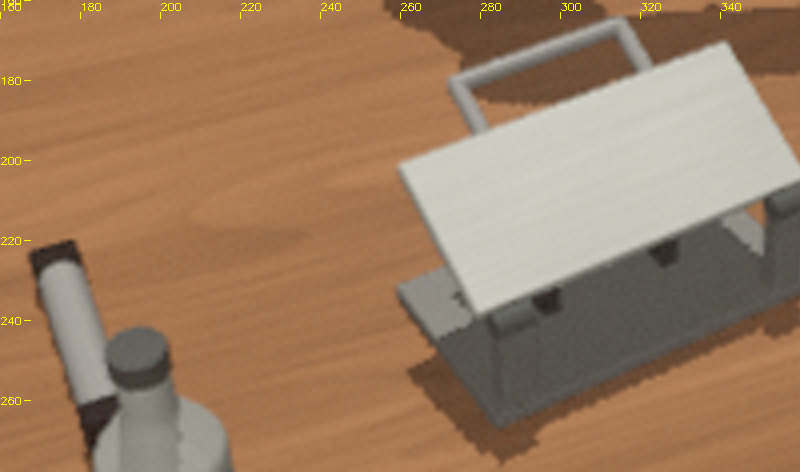

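View pics/c2.png

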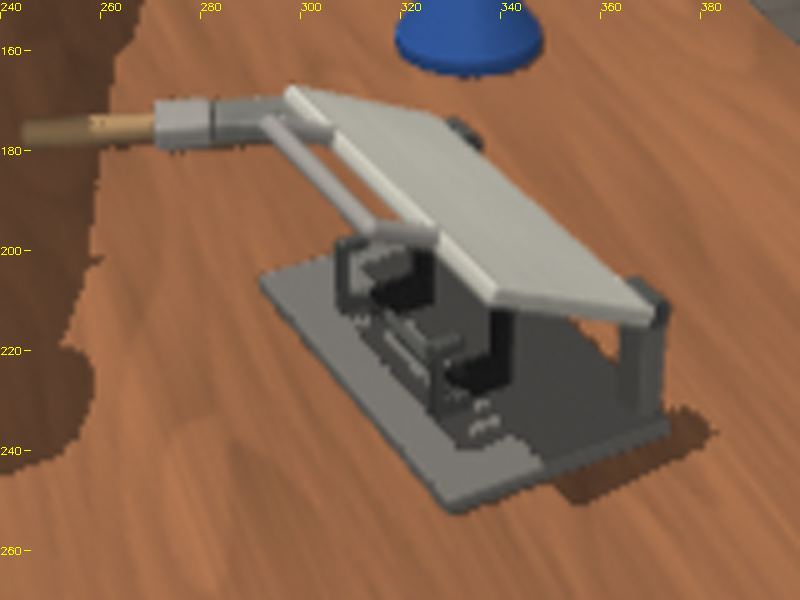

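```bash
cat > fit.py <<'E'
from h import *
from scipy.optimize import least_squares
def W(p,q): # case frame -> world (m)
    c,s=np.cos(p[2]),np.sin(p[2]); return np.array([p[0]+c*q[0]-s*q[1],p[1]+s*q[0]+c*q[1],q[2]])
def L(a,r,y,n): # lid: r from hinge, y, n normal offset(up side when closed)
    return np.array([.07-r*np.cos(a)+n*np.sin(a),y,.08+r*np.sin(a)+n*np.cos(a)])
E
cat > f1.py <<'E'
from fit import *
S,D='scene0','side0'
ob=[(S,259.3,232.3,lambda a:(-.06,-.12,.012)),
(S,260,201.5,lambda a:L(a,.117,-.12,.006)),(S,340.5,170.3,lambda a:L(a,.117,.12,.006)),(S,280.5,238.6,lambda a:L(a,.008,-.12,.006)),
(S,273.5,181,lambda a:L(a,.155,-.06,0)),(S,314.8,166,lambda a:L(a,.155,.06,0)),
(D,298,167.6,lambda a:L(a,.117,.12,.006)),(D,339.3,208,lambda a:L(a,.117,-.12,.006)),
(D,293.6,174.5,lambda a:L(a,.155,.06,0)),(D,314.5,195.5,lambda a:L(a,.155,-.06,0)),
(D,329.8,249.7,lambda a:(-.06,-.12,.012)),(D,373.4,234.5,lambda a:(.08,-.12,.012)),(D,292.4,206,lambda a:(-.06,.12,.012))]
f=lambda p:np.concatenate([proj(o[0],W(p,o[3](p[3])))-[o[1],o[2]] for o in ob])
r=least_squares(f,[.6,0,0,.4],loss='soft_l1'); print(r.x,np.degrees(r.x[2:])); print(np.round(f(r.x).reshape(-1,2),1))
np.save('case.npy',r.x)
print('seat',W(r.x,(-.005,0,.045)),'hinge',W(r.x,(.07,0,.08)),'bar',W(r.x,L(r.x[3],.155,0,0)))
print(onz(S,173.3,221.8,.032), onz(D,316,319,.016),onz(D,390,297,.016))
a=cv2.imread('pics/side0.png')[280:340,300:400]; a=cv2.resize(a,None,fx=8,fy=8,interpolation=cv2.INTER_CUBIC)
for i in range(0,100,10): cv2.putText(a,str(300+i),(i*8,10),0,.35,(0,255,255),1)
for i in range(0,60,10): cv2.putText(a,str(280+i),(0,i*8+4),0,.35,(0,255,255),1)
cv2.imwrite('pics/c3.png',a)
E
python3 f1.py
```

```text
[ 0.56673515 -0.02283025  0.1656145   0.43334238] [ 9.48901174 24.8286893 ]
[[-0.6 -1.7]
 [-0.5 -0.9]
 [ 1.1 -0.9]
 [-0.6 -0.1]
 [ 0.5  0.1]
 [-0.1  0.2]
 [-0.6 -0.8]
 [ 0.3 -0.4]
 [ 0.7  1.2]
 [ 0.1  0.9]
 [ 0.4  0.1]
 [ 1.9 -1.2]
 [-0.9 -1.5]]
seat [ 0.56180356 -0.02365454  0.045     ] hinge [ 0.63577736 -0.01129016  0.08      ] bar [ 0.49702921 -0.03448128  0.14508552]
[ 0.43099618 -0.35377406  0.032     ] [ 0.42347316 -0.35233843  0.016     ] [ 0.5961951  -0.34907274  0.016     ]
```

View pics/c3.png

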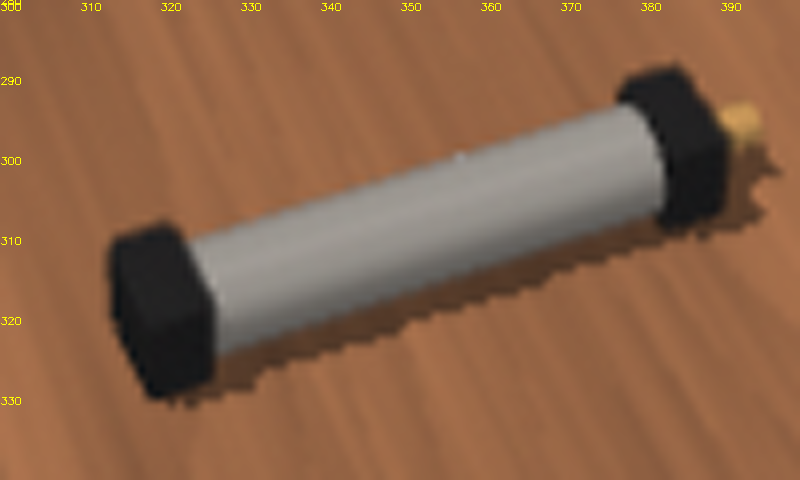

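```bash
python3 - <<'E'
from h import *
a=onz('side0',319.2,313.7,.032);b=onz('side0',383.8,293.7,.032)
print(a,b,np.linalg.norm(b-a),(a+b)/2,np.degrees(np.arctan2(*(b-a)[1::-1])))
for q in [(168.5,225),(178,221)]: print(onz('scene0',*q,.032))
from fit import *
p=np.load('case.npy'); s=bot.sense()
q=s['orientation'];from scipy.spatial.transform import Rotation as R
M=R.from_quat([q[1],q[2],q[3],q[0]]).as_matrix(); print(M.round(3))
for a in (24.8,40,60,80,100,110): print(a,W(p,L(np.radians(a),.155,0,0)).round(4))
E
```

```text
[ 0.43012662 -0.3543579   0.032     ] [ 0.57985696 -0.34893433  0.032     ] 0.14982852943812852 [ 0.50499179 -0.35164612  0.032     ] 2.074473339084174
[ 0.43865273 -0.3674182   0.032     ]
[ 0.43256057 -0.34178455  0.032     ]
[[-0.922  0.386 -0.001]
 [ 0.386  0.922 -0.002]
 [-0.    -0.002 -1.   ]]
24.8 [ 0.497  -0.0345  0.145 ]
40 [ 0.5187 -0.0309  0.1796]
60 [ 0.5593 -0.0241  0.2142]
80 [ 0.6092 -0.0157  0.2326]
100 [ 0.6623 -0.0069  0.2326]
110 [ 0.6881 -0.0026  0.2257]
```

The case fits at (0.567,-0.023), yaw 9.5° and lid about 25°, with residuals around 1 px. The pump middle is at (0.505,-0.352), yaw 2°. Its collar spacing measures 149.8 mm against 150 expected, so the measurements hold. Next is a small move planner.

```bash
cat > plan.py <<'E'
from fit import *
from scipy.spatial.transform import Rotation as R
import sys
# plan.py x y z yaw(deg of tool y) n : rows from the measured pose
def plan(x,y,z,yaw,n):
    s=bot.sense();q=s['orientation'];M=R.from_quat([q[1],q[2],q[3],q[0]]).as_matrix();p=np.array(s['position'])
    y0=np.degrees(np.arctan2(M[1,1],M[0,1])); dyaw=(yaw-y0+180)%360-180
    d=(np.array([x,y,z])-p)/n
    print('at',p.round(4),'yaw',round(y0,2),'force',np.round(s['contact_force'],1),'open',round(float(s['opening']),3),'t',s['t'],'step mm',round(1000*np.linalg.norm(d),1))
    for i in range(n):
        a=np.radians(y0+dyaw*i/n); ty=np.array([np.cos(a),np.sin(a)]); tx=np.array([-ty[1],ty[0]])*-1 # x = y cross z(down)
        tx=np.array([-np.sin(a),np.cos(a)])  # placeholder sign fixed below
        tx=tx*np.sign(tx@M[:2,0]) if i==0 else tx*sg
        if i==0: sg=np.sign(np.array([-np.sin(a),np.cos(a)])@M[:2,0])
        print('{"dx":%.3f,"dy":%.3f,"dz":%.4f,"roll":%.1f},'%(d[:2]@tx,d[:2]@ty,-d[2],-dyaw/n),end='')
    print()
if __name__=='__main__':
    v=list(map(float,sys.argv[1:])); plan(*v[:4],int(v[4]))
E
sed -i '/placeholder/d; s/ tx=np.array(\[-ty\[1\],ty\[0\]\])\*-1.*//; s/tx=tx\*np.sign.*/tx=-np.array([-np.sin(a),np.cos(a)])*-1/; /if i==0: sg/d' plan.py
sed -n 10,20p plan.py; python3 plan.py 0.497 -0.0345 0.21 9.5 14
```

```text
for i in range(n):
        a=np.radians(y0+dyaw*i/n); ty=np.array([np.cos(a),np.sin(a)]);
        tx=-np.array([-np.sin(a),np.cos(a)])*-1
        print('{"dx":%.3f,"dy":%.3f,"dz":%.4f,"roll":%.1f},'%(d[:2]@tx,d[:2]@ty,-d[2],-dyaw/n),end='')
    print()
if __name__=='__main__':
    v=list(map(float,sys.argv[1:])); plan(*v[:4],int(v[4]))
at [0.251  0.599  0.2303] yaw 67.27 force [-0.8 -0.3 -0.1] open 1.0 t 0.1 step mm 48.6
{"dx":-0.034,"dy":-0.035,"dz":0.0015,"roll":4.1},{"dx":-0.036,"dy":-0.032,"dz":0.0015,"roll":4.1},{"dx":-0.038,"dy":-0.030,"dz":0.0015,"roll":4.1},{"dx":-0.040,"dy":-0.027,"dz":0.0015,"roll":4.1},{"dx":-0.042,"dy":-0.024,"dz":0.0015,"roll":4.1},{"dx":-0.044,"dy":-0.021,"dz":0.0015,"roll":4.1},{"dx":-0.045,"dy":-0.018,"dz":0.0015,"roll":4.1},{"dx":-0.046,"dy":-0.014,"dz":0.0015,"roll":4.1},{"dx":-0.047,"dy":-0.011,"dz":0.0015,"roll":4.1},{"dx":-0.048,"dy":-0.008,"dz":0.0015,"roll":4.1},{"dx":-0.048,"dy":-0.004,"dz":0.0015,"roll":4.1},{"dx":-0.049,"dy":-0.001,"dz":0.0015,"roll":4.1},{"dx":-0.048,"dy":0.003,"dz":0.0015,"roll":4.1},{"dx":-0.048,"dy":0.006,"dz":0.0015,"roll":4.1},
```

Request:
arm_command --motion '[{"dx": -0.034, "dy": -0.035, "dz": 0.0015, "roll": 4.1}, {"dx": -0.036, "dy": -0.032, "dz": 0.0015, "roll": 4.1}, {"dx": -0.038, "dy": -0.03, "dz": 0.0015, "roll": 4.1}, {"dx": -0.04, "dy": -0.027, "dz": 0.0015, "roll": 4.1}, {"dx": -0.042, "dy": -0.024, "dz": 0.0015, "roll": 4.1}, {"dx": -0.044, "dy": -0.021, "dz": 0.0015, "roll": 4.1}, {"dx": -0.045, "dy": -0.018, "dz": 0.0015, "roll": 4.1}, {"dx": -0.046, "dy": -0.014, "dz": 0.0015, "roll": 4.1}, {"dx": -0.047, "dy": -0.011, "dz": 0.0015, "roll": 4.1}, {"dx": -0.048, "dy": -0.008, "dz": 0.0015, "roll": 4.1}]' --fingers 0.026 --squeeze 20

```text
t: 1.35
position: [0.4263, 0.1464, 0.2161]
orientation: [-0.0, 0.529, 0.849, 0.0]
contact_force: [0.4, 0.5, -0.8]
opening: 0.306
```

```bash
python3 plan.py 0.497 -0.0345 0.20 9.5 6
```

```text
at [0.4263 0.1464 0.2161] yaw 26.14 force [ 0.4  0.5 -0.8] open 0.306 t 1.35 step mm 32.5
{"dx":-0.032,"dy":-0.003,"dz":0.0027,"roll":2.8},{"dx":-0.032,"dy":-0.001,"dz":0.0027,"roll":2.8},{"dx":-0.032,"dy":0.000,"dz":0.0027,"roll":2.8},{"dx":-0.032,"dy":0.002,"dz":0.0027,"roll":2.8},{"dx":-0.032,"dy":0.004,"dz":0.0027,"roll":2.8},{"dx":-0.032,"dy":0.005,"dz":0.0027,"roll":2.8},
```

Request:
arm_command --motion '[{"dx": -0.032, "dy": -0.003, "dz": 0.0027, "roll": 2.8}, {"dx": -0.032, "dy": -0.001, "dz": 0.0027, "roll": 2.8}, {"dx": -0.032, "dy": 0.0, "dz": 0.0027, "roll": 2.8}, {"dx": -0.032, "dy": 0.002, "dz": 0.0027, "roll": 2.8}, {"dx": -0.032, "dy": 0.004, "dz": 0.0027, "roll": 2.8}, {"dx": -0.032, "dy": 0.005, "dz": 0.0027, "roll": 2.8}, {"dx": 0, "dz": 0.015}, {"dx": 0, "dz": 0.015}, {"dx": 0}, {"dx": 0}]'

```text
schema error: expected keys dx, dy, dz, roll
```

```bash
python3 - <<'E'
from h import *
snap('side','side1'); snap('wrist','w1')
a=cv2.imread('pics/side1.png')[110:260,240:400]; a=cv2.resize(a,None,fx=4,fy=4,interpolation=cv2.INTER_CUBIC)[:400]
b=cv2.resize(cv2.imread('pics/w1.png'),None,fx=.6,fy=.6)[:200]
b=cv2.imread('pics/w1.png')[100:300]
o=np.zeros((600,640,3),np.uint8); o[:400]=a[:,:640]; o[400:]=b; cv2.imwrite('pics/v1.png',o)
E
python3 plan.py 0.497 -0.0345 0.13 9.5 4
```

```text
at [0.4277 0.1422 0.2161] yaw 25.69 force [-0.   0.8  0.2] open 0.303 t 1.45 step mm 52.1
{"dx":-0.047,"dy":-0.004,"dz":0.0215,"roll":4.0},{"dx":-0.047,"dy":-0.000,"dz":0.0215,"roll":4.0},{"dx":-0.047,"dy":0.003,"dz":0.0215,"roll":4.0},{"dx":-0.047,"dy":0.006,"dz":0.0215,"roll":4.0},
```

View pics/v1.png

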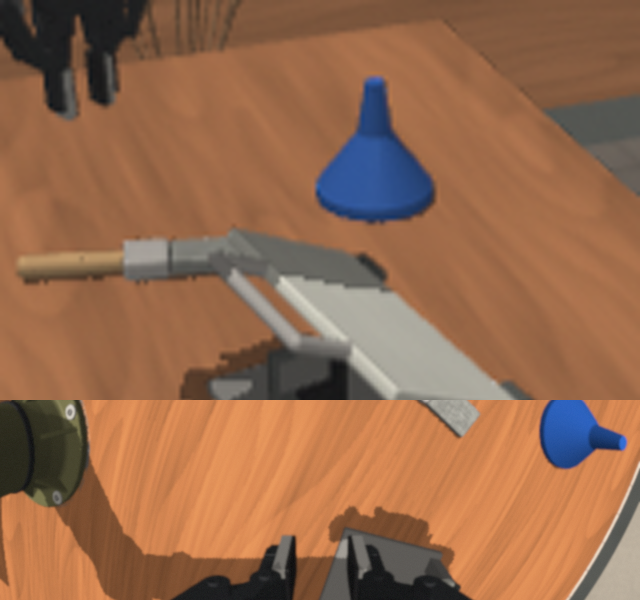

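The move was refused because every row needs all four keys, so that picture only shows the gripper short of the case. I'll send it again.

Request:
arm_command --motion '[{"dx": -0.031, "dy": -0.003, "dz": 0.0027, "roll": 2.7}, {"dx": -0.031, "dy": -0.001, "dz": 0.0027, "roll": 2.7}, {"dx": -0.031, "dy": 0.0, "dz": 0.0027, "roll": 2.7}, {"dx": -0.031, "dy": 0.002, "dz": 0.0027, "roll": 2.7}, {"dx": -0.031, "dy": 0.004, "dz": 0.0027, "roll": 2.7}, {"dx": -0.031, "dy": 0.005, "dz": 0.0027, "roll": 2.7}, {"dx": 0, "dy": 0, "dz": 0.015, "roll": 0}, {"dx": 0, "dy": 0, "dz": 0.015, "roll": 0}, {"dx": 0, "dy": 0, "dz": 0, "roll": 0}, {"dx": 0, "dy": 0, "dz": 0, "roll": 0}]'

```text
t: 2.7
position: [0.4951, -0.0249, 0.1701]
orientation: [-0.0, 0.642, 0.767, 0.0]
contact_force: [0.6, -0.1, -0.3]
opening: 0.305
```

```bash
python3 - <<'E'
from h import *
snap('side','side2'); snap('wrist','w2')
a=cv2.imread('pics/side2.png')[110:250,240:400]; a=cv2.resize(a,None,fx=4,fy=4,interpolation=cv2.INTER_CUBIC)[:400]
b=cv2.imread('pics/w2.png')[200:400]
o=np.zeros((600,640,3),np.uint8); o[:400]=a[:,:640]; o[400:]=b; cv2.imwrite('pics/v2.png',o)
E
python3 plan.py 0.497 -0.0345 0.13 9.5 4
```

```text
at [ 0.4954 -0.0252  0.1706] yaw 10.13 force [0.5 0.  0.1] open 0.302 t 2.8 step mm 10.4
{"dx":-0.002,"dy":-0.000,"dz":0.0102,"roll":0.2},{"dx":-0.002,"dy":-0.000,"dz":0.0102,"roll":0.2},{"dx":-0.002,"dy":-0.000,"dz":0.0102,"roll":0.2},{"dx":-0.002,"dy":-0.000,"dz":0.0102,"roll":0.2},
```

View pics/v2.png

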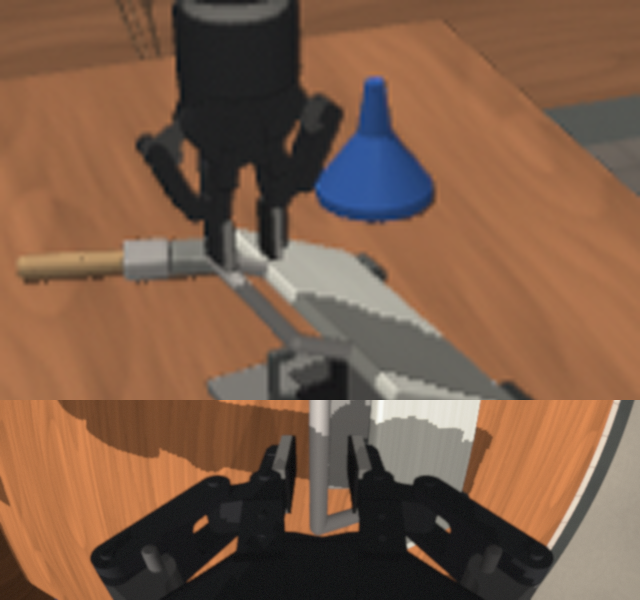

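The wrist view shows the bar at column 320, centred between the finger tips at columns 287 and 355. I'll descend and close on it.

Request:
arm_command --motion '[{"dx": -0.002, "dy": 0, "dz": 0.01, "roll": 0.2}, {"dx": -0.002, "dy": 0, "dz": 0.01, "roll": 0.2}, {"dx": -0.002, "dy": 0, "dz": 0.01, "roll": 0.2}, {"dx": -0.002, "dy": 0, "dz": 0.01, "roll": 0}, {"dx": 0, "dy": 0, "dz": 0, "roll": 0}, {"dx": 0, "dy": 0, "dz": 0, "roll": 0}, {"dx": 0, "dy": 0, "dz": 0, "roll": 0}, {"dx": 0, "dy": 0, "dz": 0, "roll": 0}, {"dx": 0, "dy": 0, "dz": 0, "roll": 0}, {"dx": 0, "dy": 0, "dz": 0, "roll": 0}]'

```text
t: 4.05
position: [0.4965, -0.0336, 0.1302]
orientation: [0.0, 0.646, 0.763, 0.0]
contact_force: [0.0, -0.0, -0.2]
opening: 0.302
```

Request:
arm_command --motion '[{"dx": 0, "dy": 0, "dz": 0, "roll": 0}, {"dx": 0, "dy": 0, "dz": 0, "roll": 0}, {"dx": 0, "dy": 0, "dz": 0, "roll": 0}, {"dx": 0, "dy": 0, "dz": 0, "roll": 0}, {"dx": 0, "dy": 0, "dz": 0, "roll": 0}, {"dx": 0, "dy": 0, "dz": 0, "roll": 0}, {"dx": 0, "dy": 0, "dz": 0, "roll": 0}, {"dx": 0, "dy": 0, "dz": 0, "roll": 0}, {"dx": 0, "dy": 0, "dz": 0, "roll": 0}, {"dx": 0, "dy": 0, "dz": 0, "roll": 0}]' --fingers 0.0 --squeeze 20

```text
t: 5.3
position: [0.4953, -0.0338, 0.1299]
orientation: [-0.001, 0.646, 0.763, -0.001]
contact_force: [-5.9, -0.1, 3.6]
opening: 0.128
```

```bash
python3 - <<'E'
from h import *
from fit import *
st(); p=np.load('case.npy')
pos=np.array(bot.sense()['position'])
d=pos[:2]-W(p,(.07,0,.08))[:2]; n=np.array([np.cos(p[2]),np.sin(p[2])]); print('bar horizontal r',d@n, d@[-n[1],n[0]])
# arc rows in tool frame: dy = along case x, dz down
A=np.radians([24.8,27,30]+list(range(35,111,5)))
y=-.155*np.cos(A); z=.155*np.sin(A)
print([(round(float(a),4),round(float(-b),4)) for a,b in zip(np.diff(y),np.diff(z))])
E
```

```text
t 5.3
qpos [-0.5185  0.0723  0.5575  1.9673 -0.0425  1.1159  0.2216]
dq [ 0.0004 -0.0007  0.0013 -0.0005 -0.0005 -0.0011  0.0006]
tau [-4.42800e-01 -2.68197e+01  7.81600e-01 -3.02944e+01 -2.35800e-01
 -1.86270e+00  1.46000e-02]
position [ 0.4953 -0.0338  0.1299]
orientation [-0.001   0.6464  0.763  -0.0008]
contact_force [-5.9412 -0.1331  3.5949]
torque [-0.1104  1.1208 -0.0256]
opening 0.1282
bar horizontal r -0.142261192132928 0.0010014931374209524
[(0.0026, -0.0054), (0.0039, -0.0071), (0.0073, -0.0114), (0.0082, -0.0107), (0.0091, -0.01), (0.01, -0.0091), (0.0107, -0.0082), (0.0114, -0.0073), (0.012, -0.0062), (0.0125, -0.0052), (0.0129, -0.0041), (0.0132, -0.0029), (0.0134, -0.0018), (0.0135, -0.0006), (0.0135, 0.0006), (0.0134, 0.0018), (0.0132, 0.0029), (0.0129, 0.0041)]
```

Request:
arm_command --motion '[{"dx": 0, "dy": 0.0026, "dz": -0.0054, "roll": 0}, {"dx": 0, "dy": 0.0039, "dz": -0.0071, "roll": 0}, {"dx": 0, "dy": 0.0073, "dz": -0.0114, "roll": 0}, {"dx": 0, "dy": 0.0082, "dz": -0.0107, "roll": 0}, {"dx": 0, "dy": 0.0091, "dz": -0.01, "roll": 0}, {"dx": 0, "dy": 0.01, "dz": -0.0091, "roll": 0}, {"dx": 0, "dy": 0.0107, "dz": -0.0082, "roll": 0}, {"dx": 0, "dy": 0.0114, "dz": -0.0073, "roll": 0}, {"dx": 0, "dy": 0.012, "dz": -0.0062, "roll": 0}, {"dx": 0, "dy": 0.0125, "dz": -0.0052, "roll": 0}]'

```text
t: 6.55
position: [0.5832, -0.0194, 0.2125]
orientation: [-0.0, 0.646, 0.763, -0.0]
contact_force: [-5.3, -1.8, 4.9]
opening: 0.125
```

Request:
arm_command --motion '[{"dx": 0, "dy": 0.0129, "dz": -0.0041, "roll": 0}, {"dx": 0, "dy": 0.0132, "dz": -0.0029, "roll": 0}, {"dx": 0, "dy": 0.0134, "dz": -0.0018, "roll": 0}, {"dx": 0, "dy": 0.0135, "dz": -0.0006, "roll": 0}, {"dx": 0, "dy": 0.0135, "dz": 0.0006, "roll": 0}, {"dx": 0, "dy": 0.0134, "dz": 0.0018, "roll": 0}, {"dx": 0, "dy": 0.0132, "dz": 0.0029, "roll": 0}, {"dx": 0, "dy": 0.0129, "dz": 0.0041, "roll": 0}, {"dx": 0, "dy": 0, "dz": 0, "roll": 0}, {"dx": 0, "dy": 0, "dz": 0, "roll": 0}]'

```text
t: 7.8
position: [0.6887, -0.002, 0.2106]
orientation: [0.001, 0.646, 0.763, 0.001]
contact_force: [3.7, -3.3, -1.2]
opening: 0.128
```

```bash
python3 - <<'E'
from h import *
from fit import *
p=np.load('case.npy')
snap('side','side3');snap('scene','scene3')
s=bot.sense();pos=np.array(s['position']);print(pos,s['contact_force'],s['opening'])
n=np.array([np.cos(p[2]),np.sin(p[2])]);print((pos[:2]-W(p,(.07,0,.08))[:2])@n)
def crop(f,x,y,w,h,k):
    a=cv2.resize(cv2.imread(f'pics/{f}.png')[y:y+h,x:x+w],None,fx=k,fy=k,interpolation=cv2.INTER_CUBIC)
    for i in range(0,w,20): cv2.putText(a,str(x+i),(i*k,10),0,.35,(0,255,255),1)
    for i in range(0,h,20): cv2.putText(a,str(y+i),(0,i*k+4),0,.35,(0,255,255),1)
    return a
cv2.imwrite('pics/v3.png',np.hstack([crop('side3',290,110,100,150,4),crop('scene3',250,120,100,150,4)]))
E
```

```text
[ 0.68815215 -0.00211885  0.21087926] [ 3.69785753 -3.37015902 -0.30515543] 0.129024160669573
0.05317013304052194
```

View pics/v3.png

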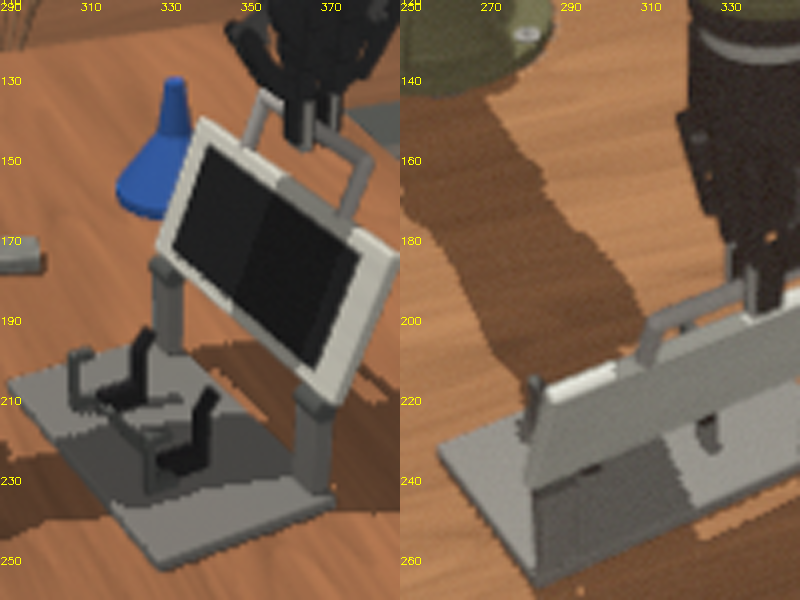

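The lid is up. In the side crop its front face runs from (203,117) to (330,403) and the bar ends are at (262,92) and (370,162). I'll refit both stages together.

```bash
sed -i '/^f=/,$d' f1.py; cat > f2.py <<'E'
exec(open('f1.py').read())
ob=[(*o,0) for o in ob]
c=lambda X,Y:(290+X/4-.4,110+Y/4-.4)
e=lambda X,Y:(250+(X-400)/4-.4,120+Y/4-.4)
F,G='side3','scene3'
n=[(F,*c(203,119),lambda a:L(a,.117,.12,-.006)),(F,*c(158,247),lambda a:L(a,.008,.12,-.006)),(F,*c(330,404),lambda a:L(a,.008,-.12,-.006)),
(F,*c(263,94),lambda a:L(a,.155,.06,0)),(F,*c(370,163),lambda a:L(a,.155,-.06,0)),
(F,*c(163,570),lambda a:(-.06,-.12,.012)),(F,*c(10,385),lambda a:(-.06,.12,.012)),(F,*c(333,497),lambda a:(.08,-.12,.012)),
(G,*e(547,402),lambda a:L(a,.117,-.12,.006)),(G,*e(528,487),lambda a:L(a,.008,-.12,.006)),(G,*e(650,327),lambda a:L(a,.155,-.06,0)),
(G,*e(538,585),lambda a:(.08,-.12,0)),(G,*e(438,452),lambda a:(-.06,-.12,.012))]
ob+=[(*o,1) for o in n]
f=lambda p:np.concatenate([proj(o[0],W(p,o[3](p[3+o[4]])))-[o[1],o[2]] for o in ob])
r=least_squares(f,[.57,-.02,.16,.4,1.9],loss='soft_l1'); p=r.x
J=r.jac; cov=np.linalg.inv(J.T@J)*.6
print(p,np.degrees(p[2:]),'sd',np.sqrt(np.diag(cov))); print(np.round(f(p).reshape(-1,2),1).tolist())
np.save('case2.npy',p); print('seat',W(p,(-.005,0,.045)),'bar',W(p,L(p[4],.155,0,0)))
# angle from TCP contact, two bar positions
E
python3 f2.py
```

```text
[ 0.56670116 -0.02383031  0.15563773  0.43642539  1.92726867] [  8.91738519  25.00533274 110.42436105] sd [0.00070853 0.00072304 0.00489565 0.00925295 0.01206794]
[[-1.0, -2.0], [-1.0, -1.2], [1.1, -0.7], [-1.5, -0.2], [0.3, -0.1], [-0.1, 0.2], [-0.1, -0.9], [-0.0, -0.2], [1.0, 1.0], [-0.1, 0.9], [0.0, 0.4], [1.8, -0.6], [-0.5, -1.5], [-0.5, -0.7], [-0.5, 0.8], [0.8, 1.1], [1.2, 0.9], [-0.7, 0.1], [-0.5, -2.0], [-0.2, -1.4], [2.4, 0.0], [1.4, 0.1], [0.1, 1.5], [1.4, -2.0], [-0.4, 1.9], [-0.8, -2.3]]
seat [ 0.56176159 -0.02460537  0.045     ] bar [ 0.68929169 -0.00459504  0.22525572]
```

Request:
arm_command --motion '[{"dx": 0, "dy": 0, "dz": 0, "roll": 0}, {"dx": 0, "dy": 0, "dz": 0, "roll": 0}, {"dx": 0, "dy": 0, "dz": 0, "roll": 0}, {"dx": 0, "dy": 0, "dz": 0, "roll": 0}, {"dx": 0, "dy": 0, "dz": -0.012, "roll": 0}, {"dx": 0, "dy": 0, "dz": -0.02, "roll": 0}, {"dx": 0, "dy": 0, "dz": -0.025, "roll": 0}, {"dx": 0, "dy": 0, "dz": 0, "roll": 0}, {"dx": 0, "dy": 0, "dz": 0, "roll": 0}, {"dx": 0, "dy": 0, "dz": 0, "roll": 0}]' --fingers 0.034

```text
t: 9.15
position: [0.6871, -0.0016, 0.2668]
orientation: [-0.001, 0.646, 0.763, -0.0]
contact_force: [-0.5, 0.8, 0.7]
opening: 0.401
```

```bash
python3 - <<'E'
from h import *
print('bottle base',onz('scene0',207,313,0),onz('side0',432,285,0), 'cap', onz('scene0',195,247,.2), onz('side0',442.5,214,.2))
E
python3 plan.py 0.505 -0.3516 0.20 -88 14
```

```text
bottle base [ 0.726391  -0.3336398  0.       ] [ 0.71337654 -0.33552821  0.        ] cap [ 0.71743046 -0.32500371  0.2       ] [ 0.70931609 -0.32960774  0.2       ]
at [ 0.6871 -0.0016  0.2668] yaw 9.47 force [-0.5  0.8  0.7] open 0.401 t 9.15 step mm 28.6
{"dx":-0.023,"dy":-0.017,"dz":0.0048,"roll":7.0},{"dx":-0.024,"dy":-0.014,"dz":0.0048,"roll":7.0},{"dx":-0.026,"dy":-0.011,"dz":0.0048,"roll":7.0},{"dx":-0.027,"dy":-0.008,"dz":0.0048,"roll":7.0},{"dx":-0.028,"dy":-0.004,"dz":0.0048,"roll":7.0},{"dx":-0.028,"dy":-0.001,"dz":0.0048,"roll":7.0},{"dx":-0.028,"dy":0.002,"dz":0.0048,"roll":7.0},{"dx":-0.028,"dy":0.006,"dz":0.0048,"roll":7.0},{"dx":-0.027,"dy":0.009,"dz":0.0048,"roll":7.0},{"dx":-0.025,"dy":0.012,"dz":0.0048,"roll":7.0},{"dx":-0.024,"dy":0.015,"dz":0.0048,"roll":7.0},{"dx":-0.022,"dy":0.018,"dz":0.0048,"roll":7.0},{"dx":-0.019,"dy":0.020,"dz":0.0048,"roll":7.0},{"dx":-0.017,"dy":0.023,"dz":0.0048,"roll":7.0},
```

Request:
arm_command --motion '[{"dx": -0.023, "dy": -0.017, "dz": 0.0, "roll": 7}, {"dx": -0.024, "dy": -0.014, "dz": 0.0, "roll": 7}, {"dx": -0.026, "dy": -0.011, "dz": 0.005, "roll": 7}, {"dx": -0.027, "dy": -0.008, "dz": 0.005, "roll": 7}, {"dx": -0.028, "dy": -0.004, "dz": 0.005, "roll": 7}, {"dx": -0.028, "dy": -0.001, "dz": 0.005, "roll": 7}, {"dx": -0.028, "dy": 0.002, "dz": 0.005, "roll": 7}, {"dx": -0.028, "dy": 0.006, "dz": 0.005, "roll": 7}, {"dx": -0.027, "dy": 0.009, "dz": 0.005, "roll": 7}, {"dx": -0.025, "dy": 0.012, "dz": 0.005, "roll": 7}]' --fingers 0.06

```text
t: 10.4
position: [0.5558, -0.2521, 0.2269]
orientation: [-0.0, 0.968, 0.252, -0.0]
contact_force: [0.6, -0.2, 0.4]
opening: 0.697
```

Request:
arm_command --motion '[{"dx": -0.024, "dy": 0.015, "dz": 0.005, "roll": 7}, {"dx": -0.022, "dy": 0.018, "dz": 0.005, "roll": 7}, {"dx": -0.019, "dy": 0.02, "dz": 0.005, "roll": 7}, {"dx": -0.017, "dy": 0.023, "dz": 0.005, "roll": 7}, {"dx": 0, "dy": 0, "dz": 0.03, "roll": 0}, {"dx": 0, "dy": 0, "dz": 0.03, "roll": 0}, {"dx": 0, "dy": 0, "dz": 0.03, "roll": 0}, {"dx": 0, "dy": 0, "dz": 0, "roll": 0}, {"dx": 0, "dy": 0, "dz": 0, "roll": 0}, {"dx": 0, "dy": 0, "dz": 0, "roll": 0}]'

```text
t: 11.65
position: [0.5041, -0.3516, 0.1192]
orientation: [0.001, 1.0, 0.013, 0.001]
contact_force: [0.1, 0.3, 0.3]
opening: 0.7
```

```bash
python3 - <<'E'
from h import *
snap('wrist','w4'); snap('side','side4')
a=cv2.imread('pics/w4.png')[150:400]
b=cv2.resize(cv2.imread('pics/side4.png')[100:340,290:410],None,fx=2.5,fy=2.5); 
o=np.zeros((600,800,3),np.uint8);o[:250,:640]=a; o[250:,:300]=b[250:]; o[250:,310:610]=b[:350]; cv2.imwrite('pics/v4.png',o)
E
python3 plan.py 0.505 -0.3516 0.004 -88 6
```

```text
at [ 0.5039 -0.3514  0.1189] yaw -88.53 force [-0.8 -0.2 -0.6] open 0.702 t 11.75 step mm 19.1
{"dx":0.000,"dy":0.000,"dz":0.0191,"roll":-0.1},{"dx":0.000,"dy":0.000,"dz":0.0191,"roll":-0.1},{"dx":0.000,"dy":0.000,"dz":0.0191,"roll":-0.1},{"dx":0.000,"dy":0.000,"dz":0.0191,"roll":-0.1},{"dx":0.000,"dy":0.000,"dz":0.0191,"roll":-0.1},{"dx":0.000,"dy":0.000,"dz":0.0191,"roll":-0.1},
```

View pics/v4.png

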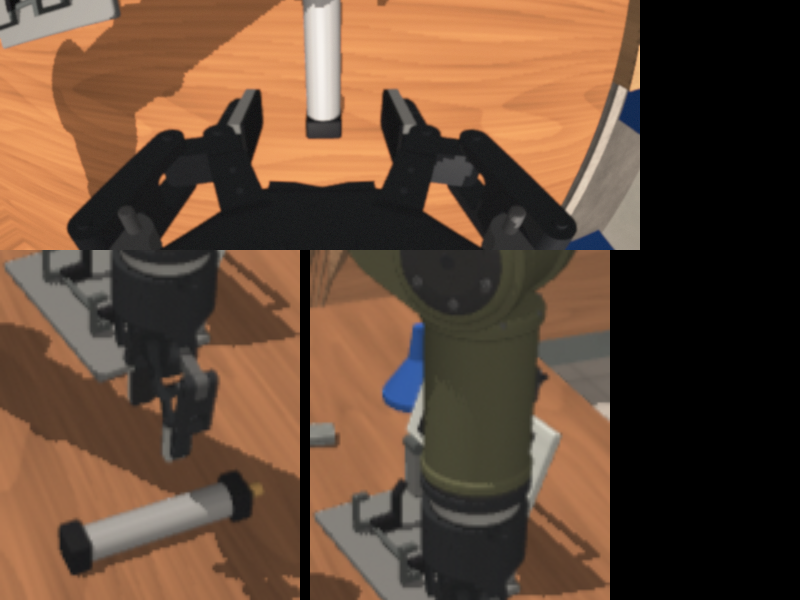

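The pump is centred between the pads, at column 323 against pad centre 322, and the lid is still standing. I'll descend and grip.

Request:
arm_command --motion '[{"dx": 0.001, "dy": 0, "dz": 0.025, "roll": -0.5}, {"dx": 0, "dy": 0, "dz": 0.025, "roll": 0}, {"dx": 0, "dy": 0, "dz": 0.025, "roll": 0}, {"dx": 0, "dy": 0, "dz": 0.02, "roll": 0}, {"dx": 0, "dy": 0, "dz": 0.015, "roll": 0}, {"dx": 0, "dy": 0, "dz": 0.005, "roll": 0}, {"dx": 0, "dy": 0, "dz": 0, "roll": 0}, {"dx": 0, "dy": 0, "dz": 0, "roll": 0}, {"dx": 0, "dy": 0, "dz": 0, "roll": 0}, {"dx": 0, "dy": 0, "dz": 0, "roll": 0}]'

```text
t: 13.0
position: [0.5046, -0.3511, 0.0031]
orientation: [0.0, 1.0, 0.017, 0.0]
contact_force: [-0.6, -0.5, 0.7]
opening: 0.703
```

Request:
arm_command --motion '[{"dx": 0, "dy": 0, "dz": 0, "roll": 0}, {"dx": 0, "dy": 0, "dz": 0, "roll": 0}, {"dx": 0, "dy": 0, "dz": 0, "roll": 0}, {"dx": 0, "dy": 0, "dz": 0, "roll": 0}, {"dx": 0, "dy": 0, "dz": 0, "roll": 0}, {"dx": 0, "dy": 0, "dz": 0, "roll": 0}, {"dx": 0, "dy": 0, "dz": 0, "roll": 0}, {"dx": 0, "dy": 0, "dz": 0, "roll": 0}, {"dx": 0, "dy": 0, "dz": 0, "roll": 0}, {"dx": 0, "dy": 0, "dz": 0, "roll": 0}]' --fingers 0.0 --squeeze 70

```text
t: 14.25
position: [0.5046, -0.3513, 0.0032]
orientation: [0.0, 1.0, 0.017, 0.0]
contact_force: [-1.5, 0.5, 5.5]
opening: 0.325
```

Request:
arm_command --motion '[{"dx": 0, "dy": 0, "dz": -0.005, "roll": 0}, {"dx": 0, "dy": 0, "dz": -0.015, "roll": 0}, {"dx": 0, "dy": 0, "dz": -0.025, "roll": 0}, {"dx": 0, "dy": 0, "dz": -0.025, "roll": 0}, {"dx": 0, "dy": 0, "dz": -0.025, "roll": 0}, {"dx": 0, "dy": 0, "dz": -0.025, "roll": 0}, {"dx": 0, "dy": 0, "dz": -0.025, "roll": 0}, {"dx": 0, "dy": 0, "dz": 0, "roll": 0}, {"dx": 0, "dy": 0, "dz": 0, "roll": 0}, {"dx": 0, "dy": 0, "dz": 0, "roll": 0}]'

```text
t: 15.5
position: [0.5037, -0.3503, 0.1463]
orientation: [-0.001, 1.0, 0.017, -0.001]
contact_force: [-0.5, 0.0, -4.8]
opening: 0.327
```

```bash
python3 plan.py 0.5617 -0.0246 0.15 9.2 15
```

```text
at [ 0.5037 -0.3503  0.1463] yaw -88.03 force [-0.5  0.  -4.8] open 0.327 t 15.5 step mm 22.1
{"dx":0.005,"dy":-0.022,"dz":-0.0002,"roll":-6.5},{"dx":0.007,"dy":-0.021,"dz":-0.0002,"roll":-6.5},{"dx":0.009,"dy":-0.020,"dz":-0.0002,"roll":-6.5},{"dx":0.012,"dy":-0.019,"dz":-0.0002,"roll":-6.5},{"dx":0.014,"dy":-0.017,"dz":-0.0002,"roll":-6.5},{"dx":0.015,"dy":-0.016,"dz":-0.0002,"roll":-6.5},{"dx":0.017,"dy":-0.014,"dz":-0.0002,"roll":-6.5},{"dx":0.019,"dy":-0.012,"dz":-0.0002,"roll":-6.5},{"dx":0.020,"dy":-0.010,"dz":-0.0002,"roll":-6.5},{"dx":0.021,"dy":-0.007,"dz":-0.0002,"roll":-6.5},{"dx":0.021,"dy":-0.005,"dz":-0.0002,"roll":-6.5},{"dx":0.022,"dy":-0.003,"dz":-0.0002,"roll":-6.5},{"dx":0.022,"dy":-0.000,"dz":-0.0002,"roll":-6.5},{"dx":0.022,"dy":0.002,"dz":-0.0002,"roll":-6.5},{"dx":0.022,"dy":0.005,"dz":-0.0002,"roll":-6.5},
```

Request:
arm_command --motion '[{"dx": 0.005, "dy": -0.022, "dz": 0, "roll": -6.5}, {"dx": 0.007, "dy": -0.021, "dz": 0, "roll": -6.5}, {"dx": 0.009, "dy": -0.02, "dz": 0, "roll": -6.5}, {"dx": 0.012, "dy": -0.019, "dz": 0, "roll": -6.5}, {"dx": 0.014, "dy": -0.017, "dz": 0, "roll": -6.5}, {"dx": 0.015, "dy": -0.016, "dz": 0, "roll": -6.5}, {"dx": 0.017, "dy": -0.014, "dz": 0, "roll": -6.5}, {"dx": 0.019, "dy": -0.012, "dz": 0, "roll": -6.5}, {"dx": 0.02, "dy": -0.01, "dz": 0, "roll": -6.5}, {"dx": 0.021, "dy": -0.007, "dz": 0, "roll": -6.5}]'

```text
t: 16.75
position: [0.5429, -0.1318, 0.1467]
orientation: [-0.0, 0.833, 0.553, -0.001]
contact_force: [0.0, 0.1, -4.1]
opening: 0.33
```

Request:
arm_command --motion '[{"dx": 0.021, "dy": -0.005, "dz": 0, "roll": -6.5}, {"dx": 0.022, "dy": -0.003, "dz": 0, "roll": -6.5}, {"dx": 0.022, "dy": 0, "dz": 0, "roll": -6.5}, {"dx": 0.022, "dy": 0.002, "dz": 0, "roll": -6.5}, {"dx": 0.022, "dy": 0.005, "dz": 0, "roll": -6.5}, {"dx": 0, "dy": 0, "dz": 0.02, "roll": 0}, {"dx": 0, "dy": 0, "dz": 0.02, "roll": 0}, {"dx": 0, "dy": 0, "dz": 0.015, "roll": 0}, {"dx": 0, "dy": 0, "dz": 0, "roll": 0}, {"dx": 0, "dy": 0, "dz": 0, "roll": 0}]'

```text
t: 18.0
position: [0.562, -0.0237, 0.0932]
orientation: [0.0, 0.646, 0.763, 0.0]
contact_force: [-0.6, 0.9, -3.8]
opening: 0.324
```

```bash
python3 plan.py 0.5615 -0.0246 0.085 9.2 1; python3 - <<'E'
from fit import *
snap('side','side5');snap('wrist','w5')
p=np.load('case2.npy')
a=cv2.resize(cv2.imread('pics/side5.png')[120:260,290:400],None,fx=4,fy=4,interpolation=cv2.INTER_CUBIC)
# overlay predicted uprights tops / rests front edges / seat axis
for q in [(-.021+.032,.045,.071),(-.021+.032,-.045,.071),(-.005,.085,.045),(-.005,-.085,.045)]:
    u=proj('side5',W(p,q)); cv2.circle(a,(int((u[0]-290)*4+2),int((u[1]-120)*4+2)),3,(0,255,255),1)
b=cv2.resize(cv2.imread('pics/w5.png')[100:300,220:420],None,fx=1.75,fy=1.75)
o=np.zeros((560,800,3),np.uint8);o[:,:440]=a;o[:350,445:795]=b;cv2.imwrite('pics/v5.png',o)
E
```

```text
at [ 0.562  -0.0237  0.0932] yaw 9.45 force [-0.6  0.9 -3.8] open 0.324 t 18.0 step mm 8.2
{"dx":-0.001,"dy":-0.001,"dz":0.0082,"roll":0.2},
```

View pics/v5.png

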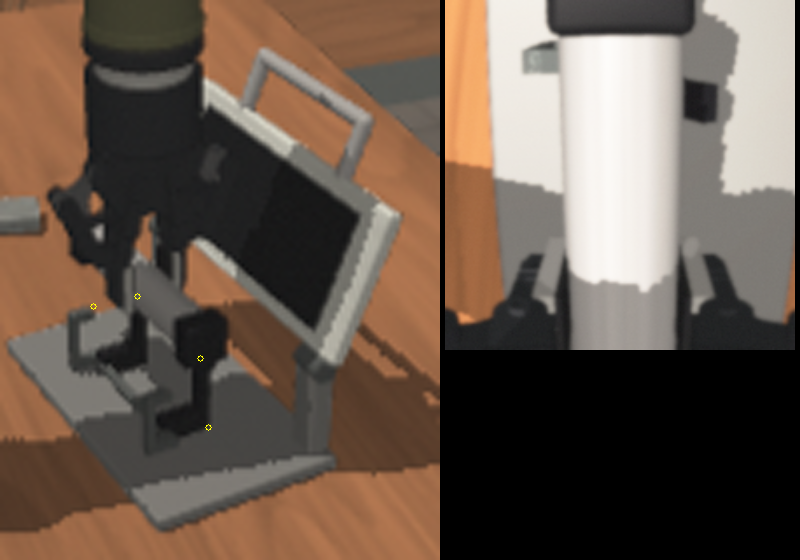

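The pump hangs level above the forks and the lid is standing. I'll descend slowly and watch the force.

Request:
arm_command --motion '[{"dx": 0, "dy": 0, "dz": 0.01, "roll": 0.2}, {"dx": 0, "dy": 0, "dz": 0.01, "roll": 0}, {"dx": 0, "dy": 0, "dz": 0.008, "roll": 0}, {"dx": 0, "dy": 0, "dz": 0.004, "roll": 0}, {"dx": 0, "dy": 0, "dz": 0.003, "roll": 0}, {"dx": 0, "dy": 0, "dz": 0.003, "roll": 0}, {"dx": 0, "dy": 0, "dz": 0.002, "roll": 0}, {"dx": 0, "dy": 0, "dz": 0.002, "roll": 0}, {"dx": 0, "dy": 0, "dz": 0, "roll": 0}, {"dx": 0, "dy": 0, "dz": 0, "roll": 0}]'

```text
t: 19.35
position: [0.562, -0.0235, 0.0515]
orientation: [0.0, 0.648, 0.762, 0.001]
contact_force: [-1.9, 0.4, 3.8]
opening: 0.326
```

Request:
arm_command --motion '[{"dx": 0, "dy": 0, "dz": 0.002, "roll": 0}, {"dx": 0, "dy": 0, "dz": 0.002, "roll": 0}, {"dx": 0, "dy": 0, "dz": 0.002, "roll": 0}, {"dx": 0, "dy": 0, "dz": 0.002, "roll": 0}, {"dx": 0, "dy": 0, "dz": 0.002, "roll": 0}, {"dx": 0, "dy": 0, "dz": 0, "roll": 0}, {"dx": 0, "dy": 0, "dz": 0, "roll": 0}, {"dx": 0, "dy": 0, "dz": 0, "roll": 0}, {"dx": 0, "dy": 0, "dz": 0, "roll": 0}, {"dx": 0, "dy": 0, "dz": 0, "roll": 0}]'

```text
t: 20.6
position: [0.5603, -0.0241, 0.0399]
orientation: [-0.001, 0.648, 0.762, -0.001]
contact_force: [-4.2, -2.2, 0.9]
opening: 0.326
```

Request:
arm_command --motion '[{"dx": 0, "dy": 0, "dz": 0.002, "roll": 0}, {"dx": 0, "dy": 0, "dz": 0.002, "roll": 0}, {"dx": 0, "dy": 0, "dz": 0.002, "roll": 0}, {"dx": 0, "dy": 0, "dz": 0.002, "roll": 0}, {"dx": 0, "dy": 0, "dz": 0.001, "roll": 0}, {"dx": 0, "dy": 0, "dz": 0, "roll": 0}, {"dx": 0, "dy": 0, "dz": 0, "roll": 0}, {"dx": 0, "dy": 0, "dz": 0, "roll": 0}, {"dx": 0, "dy": 0, "dz": 0, "roll": 0}, {"dx": 0, "dy": 0, "dz": 0, "roll": 0}]'

```text
t: 21.85
position: [0.5603, -0.0239, 0.032]
orientation: [-0.001, 0.648, 0.762, -0.001]
contact_force: [-8.0, -1.0, 8.7]
opening: 0.326
```

Request:
arm_command --motion '[{"dx": 0, "dy": -0.001, "dz": 0.001, "roll": 0}, {"dx": 0, "dy": 0, "dz": 0.001, "roll": 0}, {"dx": 0, "dy": 0, "dz": 0.001, "roll": 0}, {"dx": 0, "dy": 0, "dz": 0, "roll": 0}, {"dx": 0, "dy": 0, "dz": 0, "roll": 0}, {"dx": 0, "dy": 0, "dz": 0, "roll": 0}, {"dx": 0, "dy": 0, "dz": 0, "roll": 0}, {"dx": 0, "dy": 0, "dz": 0, "roll": 0}, {"dx": 0, "dy": 0, "dz": 0, "roll": 0}, {"dx": 0, "dy": 0, "dz": 0, "roll": 0}]'

```text
t: 23.1
position: [0.5603, -0.0239, 0.0318]
orientation: [-0.001, 0.648, 0.762, 0.0]
contact_force: [-14.3, -1.2, 27.3]
opening: 0.328
```

```bash
python3 - <<'E'
from fit import *
st()
snap('side','side6');snap('wrist','w6')
p=np.load('case2.npy')
a=cv2.resize(cv2.imread('pics/side6.png')[160:260,290:380],None,fx=6,fy=6,interpolation=cv2.INTER_CUBIC)
for q in [(-.005,-.085,.045),(-.021,-.085,.061),(.011,-.085,.061),(-.021,-.085,.029),(.011,-.085,.029)]:
    u=proj('side6',W(p,q)); cv2.circle(a,(int((u[0]-290)*6+3),int((u[1]-160)*6+3)),2,(0,255,255),1)
b=cv2.resize(cv2.imread('pics/w6.png')[100:260,260:380],None,fx=2,fy=2)
o=np.zeros((600,790,3),np.uint8);o[:,:540]=a;o[:320,545:785]=b;cv2.imwrite('pics/v6.png',o)
E
```

```text
t 23.1
qpos [-0.4656  0.3506  0.5378  1.8999 -0.2201  0.9503  0.3358]
dq [-0.0001 -0.0002  0.0001  0.0001 -0.0011  0.0005 -0.0005]
tau [ -0.9641 -29.8002   3.0079 -24.05    -0.8025  -4.8417   0.2152]
position [ 0.5603 -0.0239  0.0318]
orientation [-1.000e-03  6.479e-01  7.617e-01  3.000e-04]
contact_force [-14.2658  -1.2204  27.3384]
torque [-0.1928  3.0934 -0.2522]
opening 0.328
```

View pics/v6.png

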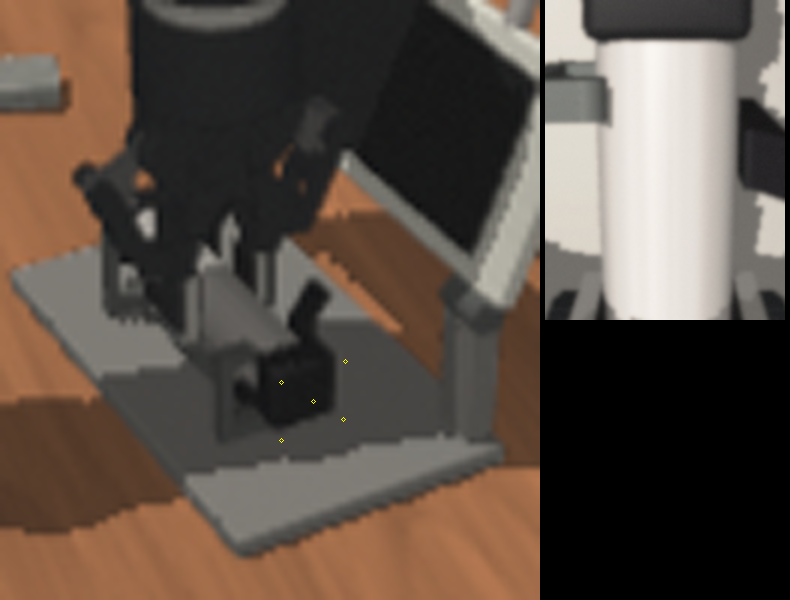

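It bottomed stiffly: TCP z held at 0.032 while the force rose by 19 N, which puts the barrel axis at 45 mm as specified. The claw overlaps the barrel in the wrist view. I'll ease the load, release and rise.

Request:
arm_command --motion '[{"dx": 0, "dy": -0.001, "dz": -0.001, "roll": 0}, {"dx": 0, "dy": 0, "dz": -0.001, "roll": 0}, {"dx": 0, "dy": 0, "dz": 0, "roll": 0}, {"dx": 0, "dy": 0, "dz": 0, "roll": 0}, {"dx": 0, "dy": 0, "dz": 0, "roll": 0}, {"dx": 0, "dy": 0, "dz": 0, "roll": 0}, {"dx": 0, "dy": 0, "dz": 0, "roll": 0}, {"dx": 0, "dy": 0, "dz": 0, "roll": 0}, {"dx": 0, "dy": 0, "dz": 0, "roll": 0}, {"dx": 0, "dy": 0, "dz": 0, "roll": 0}]'

```text
t: 24.45
position: [0.5603, -0.024, 0.032]
orientation: [0.0, 0.648, 0.762, 0.001]
contact_force: [-6.5, -1.1, 9.1]
opening: 0.327
```

Request:
arm_command --motion '[{"dx": 0, "dy": 0, "dz": 0, "roll": 0}, {"dx": 0, "dy": 0, "dz": 0, "roll": 0}, {"dx": 0, "dy": 0, "dz": 0, "roll": 0}, {"dx": 0, "dy": 0, "dz": 0, "roll": 0}, {"dx": 0, "dy": 0, "dz": 0, "roll": 0}, {"dx": 0, "dy": 0, "dz": 0, "roll": 0}, {"dx": 0, "dy": 0, "dz": -0.01, "roll": 0}, {"dx": 0, "dy": 0, "dz": -0.02, "roll": 0}, {"dx": 0, "dy": 0, "dz": -0.03, "roll": 0}, {"dx": 0, "dy": 0, "dz": -0.03, "roll": 0}]' --fingers 0.052

```text
t: 25.7
position: [0.5596, -0.024, 0.1223]
orientation: [0.0, 0.648, 0.762, 0.0]
contact_force: [0.1, 0.1, 0.3]
opening: 0.611
```

Request:
arm_command --motion '[{"dx": 0, "dy": -0.01, "dz": -0.05, "roll": 0}, {"dx": 0, "dy": -0.02, "dz": -0.05, "roll": 0}, {"dx": 0.0, "dy": -0.02, "dz": -0.02, "roll": 0}, {"dx": 0.05, "dy": -0.02, "dz": 0, "roll": 0}, {"dx": 0.05, "dy": 0, "dz": 0, "roll": 0}, {"dx": 0.05, "dy": 0, "dz": 0, "roll": 0}, {"dx": 0.05, "dy": 0, "dz": 0, "roll": 0}, {"dx": 0.03, "dy": 0, "dz": 0, "roll": 0}, {"dx": 0, "dy": 0, "dz": 0, "roll": 0}, {"dx": 0, "dy": 0, "dz": 0, "roll": 0}]'

```text
t: 26.95
position: [0.4538, 0.1908, 0.2412]
orientation: [0.0, 0.648, 0.761, 0.0]
contact_force: [0.2, 0.0, 0.7]
opening: 0.61
```

```bash
python3 - <<'E'
from h import *
snap('side','side7');snap('scene','scene7')
def crop(f,x,y,w,h,k):
    a=cv2.resize(cv2.imread(f'pics/{f}.png')[y:y+h,x:x+w],None,fx=k,fy=k,interpolation=cv2.INTER_CUBIC)
    for i in range(0,w,20): cv2.putText(a,str(x+i),(i*k,10),0,.35,(0,255,255),1)
    for i in range(0,h,20): cv2.putText(a,str(y+i),(0,i*k+4),0,.35,(0,255,255),1)
    return a
o=np.zeros((600,800,3),np.uint8);o[:,:440]=crop('side7',290,130,110,150,4)[:,:440]
o[:360,444:]=crop('scene7',250,160,119,120,3)[:,:356]
o[370:600,444:800]=cv2.resize(cv2.imread('pics/scene7.png'),(356,230)); cv2.imwrite('pics/v7.png',o)
E
```

```text
(no output)
```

View pics/v7.png

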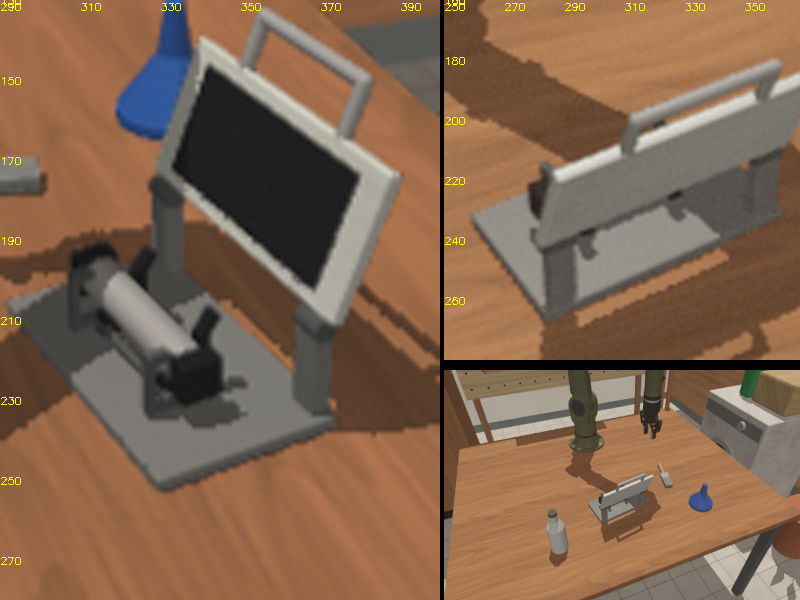

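```bash
python3 -c "
from station import bot
print(bot.sense()['t'],bot.sense()['contact_force']); print(bot.close_job())"
```

```text
27.05 [ 0.4132802   0.08911703 -0.29776511]
the job is handed in; nothing more can be done
None
```

The job is handed in at t ≈ 27 s of the 56 s allowed. The lid stands at about 110°, and the pump is in the clip with the jaw back over it.

- **Lid:** I gripped the carry bar, swung the lid up and released it. The camera fit gave 110.4° (about ±0.7°), and the bar's horizontal position gave about 110.1°. Both were taken just before release. In the last pictures the bar and panel corners sit on the same pixels, so the angle held.
- **Pump:** I pressed the pump down until it bottomed. The tool height held at 32 mm while the upward force rose from 9 to 27 N, and the implied barrel axis is about 45 mm, as specified. The last pictures show it lying level, with the claws back at about their rest position.
- **Other objects:** The brush, bottle and funnel look untouched, and the arm was clear with no contact force when I handed in.

**Checks that disagreed or went wrong:**
- The overlay of the predicted seat in the side view was off by about 2–3 pixels. I put it down to calibration error, because the same fit was off by about 2 pixels on the plate corner there.
- There was a rearward force of up to 14 N against the clip during the final press, which I eased before release.
- One move was refused for missing keys, with no effect on the scene.

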